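# Shut the padlock box

### The job

Two alike grey steel parts boxes stand open on wooden risers on the bench; one holds a brass padlock, the other two lock cylinders. Gently lower the lid of the box with the padlock until it is fully shut, without slamming it and with the padlock left inside; leave the other box's lid standing open as it is.

Things in the scene. Friction and masses are not known exactly. Their poses are not given: they have to be found in the camera images.
- padlock_box_lid (a joint): Lid of the grey steel box that holds the padlock. Radians: 0 = shut (lid level, at its stop), grows as it opens; it starts at 1.0 to 1.3 (1.57 = upright). The hinge is stiff: the lid stays wherever it is left and does not fall; a push of 1 to 4 N near its free edge moves it.
- padlock_box: Fixed grey steel box that holds the padlock: 130 mm (x) by 140 mm (y), walls 55 mm high, on a fixed wooden riser (3 mm narrower all round) 10 to 50 mm high, different each time. Origin: centre of the box's underside, on the riser. -x is its front (roughly towards the robot), z up, hinge at its +x rim. A lid point r from the hinge at joint angle q lies at -r cos q in x, +r sin q in z from the hinge.
- padlock_box_hinge (a point): Middle of that lid's hinge axis, 56 mm above the box's underside; axes as the box's, not turning with the lid: y along the hinge, z up. The lid is a plate 135 mm from hinge axis to free edge, 148 mm wide, 3 mm thick; a 9 mm skirt hangs under its front and sides, a 44 mm wide thumb lip stands 10 mm out of its free edge. Its outer face looks up when shut, to +x (behind the box) when upright.
- padlock_box_lid_edge (a point): Middle of the free edge of the padlock box's lid, on its outer face (135 mm from the hinge axis). Turns with the lid: -x points out of the free edge, z out of the outer face, y along the hinge.
- padlock_center (a point): Centre of the brass padlock (69 x 45 x 19 mm) that lies flat on the floor (3 mm thick) of its box; loose.
- cylinder_box_lid (a joint): Lid of the other, identical grey steel box on its own riser, which holds two small lock cylinders instead (43 x 24 x 40 mm). Same joint meaning, stiffness and start range; it must stay open as it is.
- cylinder_box_lid_edge (a point): Middle of the free edge of the other box's lid, on its outer face; same frame as the padlock box's lid edge.

How it is judged:
At the end, for the whole second after the job is handed in: The padlock box's lid is shut to within 0.08 rad (about 10 mm at its front edge), the padlock lies in it within 30 mm of where it was, and the other box's lid edge is within 30 mm of where it stood (value of joint padlock_box_lid below 0.08 rad and distance of each of cylinder_box_lid_edge, padlock_center from where it was at the start of the episode below 0.03 m); the robot touches nothing.
It fails at once if the padlock box's lid is slammed (it closes faster than 3.5 rad/s, about 0.47 m/s at its free edge) (velocity of joint padlock_box_lid below -3.5 rad/s).
It fails at once if the other box's lid is moved by more than 30 mm at its edge (distance of cylinder_box_lid_edge from where it was at the start of the episode above 0.03 m).
It also fails if it takes over 32 s, if anything falls off the work surface, if the arm or the gripper's body presses on something with over 40 N, if the wrist force passes 120 N, or if a joint passes its speed limit or range.

### The arm

A 7-joint arm with a two-finger parallel gripper is mounted at the origin on a cart in front of the work surface, level with it; the furniture and walls round the work are solid. World frame = base frame: x ahead of the robot, y to its left, z up, the work surface at z = 0. Lengths are in m, angles in rad, forces in N, time in s.
With the tool pointing down it reaches from about 0.4 to 0.75 m from the base axis. Payload 19.5 kg.
Tool frame: the origin (TCP) lies on the centre line of the jaws, within the pads' length; the fingertips stand 17 mm ahead of it and the grasp point (between the pads) lies 2 mm behind it (r.nose_length is the distance from the TCP to the fingertips, in m); z points along the fingers, y is the line along which they close (so a half turn about z gives the same grasp; the last joint's range is limited). The gripper opens to 85 mm and grips with 20 to 120 N. Pads are 22 mm wide; open, the fingers measure 114 mm over their backs; the gripper's body (76 mm by 85 mm) begins 54 mm behind the grasp point. The pads swing forward as they close: fully open they stand 13 mm farther back than shut.
Start: joints at [-1.364, 0.707, -0.028, 1.485, 0.022, 0.951, -0.075], TCP at [0.142, 0.557, 0.248] pointing down, gripper open.
Joint ranges: [-2.71, 2.71], [-0.32, 2.16], [-1.57, 1.52], [0, 2.45], [-1.46, 4.6], [0, 2.02], [-2.83, 2.83]. Speed limits (rad/s): [1.89, 1.89, 2.57, 2.57, 3.01, 3.01, 3.01].

### API

Orientations are given as a unit quaternion [w, x, y, z].
In Python, from station import r gives the robot as it stands. The module is installed in compiled form; this text tells all that it offers.
- The arm moves only by the tool drive_tool, never from a script. Its arguments are lists of equal length, an entry for each row: "dr": the turn, a rotation vector about the tool's x, y, z in degrees, a list of three; "delta_pos": the shift along the tool's x, y, z in m, a list of three; "jaw": the finger opening in m, from 0 to 0.0854. In form: {"dr": [[wx, wy, wz], ...], "delta_pos": [[dx, dy, dz], ...], "jaw": [jaw, ...]}. A call has 1 to 5 rows; each row is the pose to reach, as a shift and turn from the pose commanded when the call began, along the tool's axes at that moment; what a row does not reach only later rows make up. A row lasts 1/12 s, in which the tool goes at most 41.7 mm and 7.16 degrees, less where a joint would pass 70% of its speed; a pose out of reach is approached as far as the arm can. A call with a gripper value outside its range is refused whole. The fingers move at their own pace and stop on an object; the grip force is fixed at half the most. Time passes only in rows, so rows that repeat a pose let the fingers close. It gives the time, the measured TCP pose, the force, the opening and the grip force at its end, in the units of the state.
- r.sense(): the state, without advancing time (a new reading comes with each control period).
- r.snapshot(name): name is "scene" or "side" or "wrist"; returns a dict with "pixels" (400x640x3 uint8, blue, green, red), "K" (3x3 intrinsics, pixels), "R" (3x3) and "t" (3): a world point X has camera coordinates R X + t; the wrist camera has in their place "tool_from_camera" (4x4, takes a point from camera to tool coordinates, whose origin is the TCP and whose axes are the flange's). Camera axes: x right, y down, z forward; pixel columns grow to the right and rows downward; lengths in m; the calibration is good to about 2 mm. A picture is of the moment at which its call begins: read the wrist's pose just before it. There is no depth.
- r.sign_off(): hands the job in; it is judged then, once.
The state is a dict: "time_s": time; "joint_positions": joint angles; "qvel": joint speeds; "joint_efforts": joint torques, N m; "position": TCP position; "ee_rot": TCP orientation; "wrist_force": force on the tool from outside, world axes, zero at the start; "ft_torque": the same for the moment, N m; "width": opening from 0.0 (shut) to 1.0 (fully open); "finger_force": force on a finger pad.
Only numpy, scipy, OpenCV 4.12 (cv2) and the standard library are available. Lean on these libraries where they do the work, as an engineer would, in place of code of your own. Each camera call takes 0.05 s, during which the arm holds its last target. There are 200 camera calls.

## Working session

There is one attempt and no reset: what is moved stays moved. The work goes in short steps, Python scripts to look and compute and a tool call to move; the robot and the scene stay as the last step left them, time stands still between calls to the robot, and variables do not carry over. Pictures are saved under pics/ and viewed, at most 10 in all, crops included, and the job is handed in when it is done.

Besides the shell and the picture viewer there is one more tool, called by a JSON object that holds its "method" and its "body". drive_tool: Moves the arm, as the interface text tells. Its arguments: {"type":"object","properties":{"dr":{"type":"array"},"delta_pos":{"type":"array"},"jaw":{"type":"array"}},"required":["dr","delta_pos","jaw"]}

```bash
mkdir -p pics; python3 - <<'E'
from station import r
import cv2,numpy as np
s=r.sense();print(s['time_s'],s['position'],s['ee_rot'],s['wrist_force'],s['width'])
for n in('scene','side'):
    d=r.snapshot(n);cv2.imwrite(f'pics/{n}0.png',d['pixels']);print(n,d['K'].tolist(),d['R'].tolist(),d['t'].tolist())
    np.savez(f'{n}.npz',K=d['K'],R=d['R'],t=d['t'])
E
```

```text
0.0 [0.14152115 0.55705414 0.24783848] [-4.91534943e-05  1.24073546e-01  9.92272875e-01 -5.42672980e-04] [-8.36596498e-04  1.94785978e-01  1.00172758e+00] 0.9938274637825645
scene [[416.11737293604136, 0.0, 318.43493602511927], [0.0, 416.11737293604136, 204.8443696573517], [0.0, 0.0, 1.0]] [[-0.8173877328253797, -0.575914459684108, -0.014136101065982303], [-0.2917194017071353, 0.434943626686981, -0.8518942612038228], [0.49676663021404405, -0.6922041438269045, -0.5235230065380557]] [0.5648879670101129, 0.1110668714712419, 0.8530032511371517]
side [[367.49244640103217, 0.0, 320.47480162052494], [0.0, 367.49244640103217, 197.1619840898626], [0.0, 0.0, 1.0]] [[0.988888433827857, -0.1484940420102285, -0.007013196771299023], [-0.07439011554784791, -0.45344984585539566, -0.8881719135406704], [0.12870810444671424, 0.8788246450693007, -0.45945779683073323]] [-0.4414922465880799, 0.24550923091563456, 0.580899172009362]
```

View pics/scene0.png

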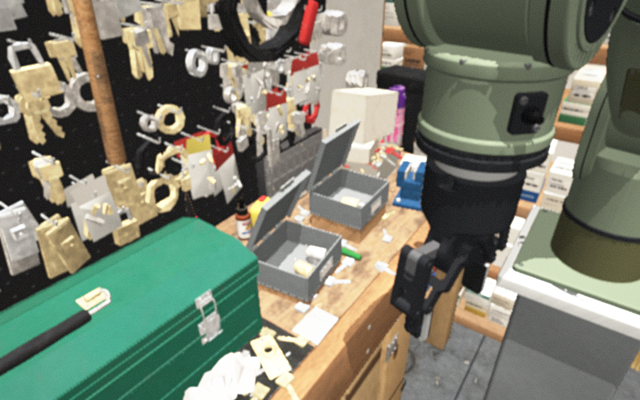

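View pics/side0.png

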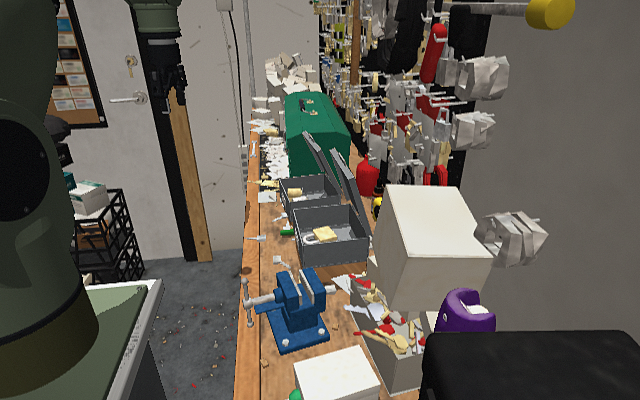

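The side view shows the padlock in the nearer box (about (325,235)), which is the −y one. In the scene view that is the far box at about (348,195). The cylinders are in the other box at about (308,262). I'll enlarge both views to pick corners.

```bash
python3 - <<'E'
import cv2,numpy as np
a=cv2.imread('pics/scene0.png')[110:310,240:400];b=cv2.imread('pics/side0.png')[120:280,260:388]
a=cv2.resize(a,(400,500),interpolation=cv2.INTER_CUBIC);b=cv2.resize(b,(400,500),interpolation=cv2.INTER_CUBIC)
cv2.imwrite('pics/crop.png',np.hstack([a,b]))
E
```

```text
(no output)
```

View pics/crop.png

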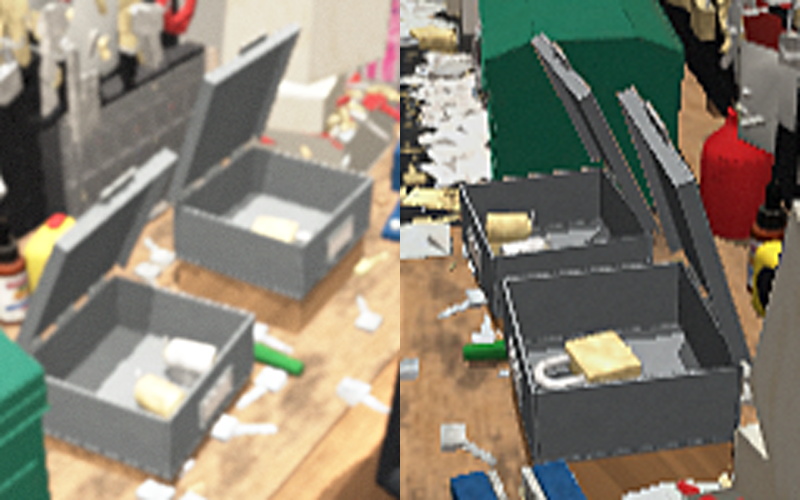

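The crop shows the corner points of both boxes and lids clearly. Next I triangulate them.

```bash
cat >tri.py <<'E'
import numpy as np,cv2
C={n:np.load(n+'.npz') for n in('scene','side')}
P={n:c['K']@np.c_[c['R'],c['t']] for n,c in C.items()}
def tri(a,b):
    a=np.array([240+a[0]/2.5,110+a[1]/2.5]);b=np.array([260+(b[0]-400)/3.125,120+b[1]/3.125])
    X=cv2.triangulatePoints(P['scene'],P['side'],a,b)[:,0];X=X[:3]/X[3]
    e=[np.linalg.norm((lambda q:q[:2]/q[2])(P[n]@np.r_[X,1])-p) for n,p in(('scene',a),('side',b))]
    return X,e
E
python3 - <<'E'
from tri import *
for n,a,b in [('FL',(302,240),(503,280)),('FR',(372,180),(517,390)),('BL',(175,207),(683,262)),('BR',(250,148),(740,372)),('lidL',(215,70),(622,92)),('lidR',(298,28),(690,183)),
 ('cFL',(178,410),(463,187)),('cFR',(254,318),(495,265)),('cBR',(120,277),(648,235)),('cLidR',(175,152),(585,95)),('cLidL',(60,245),(537,37))]:
    X,e=tri(a,b);print(n,X.round(3),np.round(e,1))
for n in C: print(n,-C[n]['R'].T@C[n]['t'])
E
```

```text
FL [0.423 0.225 0.097] [0.6 0.8]
FR [0.422 0.097 0.095] [1.3 2.1]
BL [0.549 0.233 0.094] [0.5 0.6]
BR [0.555 0.098 0.091] [0.4 0.6]
lidL [0.506 0.229 0.228] [1.1 1.3]
lidR [0.515 0.089 0.221] [1.  1.7]
cFL [0.402 0.431 0.074] [0.6 0.5]
cFR [0.421 0.303 0.066] [0.1 0.1]
cBR [0.541 0.322 0.071] [0.5 0.5]
cLidR [0.491 0.308 0.195] [0.4 0.4]
cLidL [0.473 0.456 0.195] [0.3 0.2]
scene [0.07038931 0.86747171 0.54916937]
side [ 0.38008361 -0.46474135  0.48185679]
```

Padlock box lid: free edge at about (0.511, 0.16, 0.225), hinge at about (0.553, 0.163, 0.096), q about 1.26. I'll shut the jaws, rise and square up the yaw, go over and behind the lid, then push it round its arc.

{"method": "drive_tool", "body": {"dr": [[0,0,-5],[0,0,-10],[0,0,-14],[0,0,-14],[0,0,-14]], "delta_pos": [[0,0,-0.03],[0,0,-0.06],[0,0,-0.08],[0,0,-0.08],[0,0,-0.08]], "jaw": [0,0,0,0,0]}}

```text
time_s: 0.52
position: [0.1417, 0.5574, 0.3287]
ee_rot: [0.0, 0.002, 1.0, 0.0]
wrist_force: [0.1, 0.3, -0.4]
width: 0.298
finger_force: 0.0
```

{"method": "drive_tool", "body": {"dr": [[0,0,0],[0,0,0],[0,0,0],[0,0,0],[0,0,0]], "delta_pos": [[-0.025,-0.023,0],[-0.05,-0.046,0],[-0.075,-0.069,0],[-0.1,-0.092,0],[-0.125,-0.115,0]], "jaw": [0,0,0,0,0]}}

```text
time_s: 0.93
position: [0.2668, 0.4401, 0.3273]
ee_rot: [-0.0, 0.003, 1.0, -0.001]
wrist_force: [0.1, 1.5, 0.2]
width: -0.0
finger_force: 0.0
```

{"method": "drive_tool", "body": {"dr": [[0,0,0],[0,0,0],[0,0,0],[0,0,0],[0,0,0]], "delta_pos": [[-0.025,-0.023,0],[-0.05,-0.046,0],[-0.075,-0.069,0],[-0.1,-0.092,0],[-0.125,-0.115,0]], "jaw": [0,0,0,0,0]}}

```text
time_s: 1.35
position: [0.3913, 0.3246, 0.3274]
ee_rot: [-0.001, 0.003, 1.0, -0.001]
wrist_force: [0.2, 0.4, -0.1]
width: 0.003
finger_force: 0.0
```

```bash
python3 - <<'E'
from station import r
import cv2,numpy as np
s=r.sense();print(s['time_s'],s['position'],s['ee_rot'],s['wrist_force'])
w=r.snapshot('wrist')['pixels'];d=r.snapshot('side')['pixels'][40:300,200:460]
cv2.imwrite('pics/m1.png',np.hstack([cv2.resize(w,(400,400)),cv2.resize(d,(400,400))]))
E
```

```text
1.35 [0.39129686 0.32459716 0.32740294] [-6.14449097e-04  2.70164743e-03  9.99995984e-01 -5.96766057e-04] [ 0.19233576  0.39216047 -0.08656003]
```

View pics/m1.png

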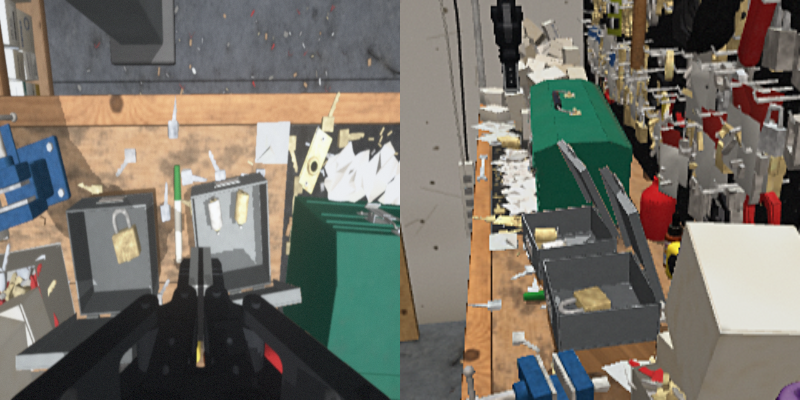

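The wrist view shows the padlock box left (padlock at (125,240)) and the cylinder box right. The path looks clear, so I carry on behind the padlock lid, staying high.

{"method": "drive_tool", "body": {"dr": [[0,0,0],[0,0,0],[0,0,0],[0,0,0],[0,0,0]], "delta_pos": [[-0.02,-0.03,0],[-0.04,-0.06,0],[-0.06,-0.09,0],[-0.08,-0.12,0],[-0.1,-0.15,0]], "jaw": [0,0,0,0,0]}}

```text
time_s: 1.87
position: [0.4902, 0.1742, 0.3275]
ee_rot: [-0.001, 0.003, 1.0, -0.0]
wrist_force: [-0.0, 0.3, 0.2]
width: -0.0
finger_force: 0.0
```

{"method": "drive_tool", "body": {"dr": [[0,0,0],[0,0,0],[0,0,0],[0,0,0],[0,0,0]], "delta_pos": [[-0.025,-0.003,0],[-0.05,-0.006,0],[-0.07,-0.009,0],[-0.08,-0.009,0],[-0.08,-0.009,0]], "jaw": [0,0,0,0,0]}}

```text
time_s: 2.28
position: [0.5708, 0.166, 0.3264]
ee_rot: [-0.001, 0.003, 1.0, -0.0]
wrist_force: [-0.6, -0.1, -1.1]
width: 0.0
finger_force: 0.0
```

```bash
python3 - <<'E'
from station import r
import cv2,numpy as np
s=r.sense();print(s['time_s'],s['position'],s['ee_rot'],s['wrist_force'])
w=r.snapshot('scene')['pixels'][60:260,240:440];d=r.snapshot('side')['pixels'][70:270,230:430]
cv2.imwrite('pics/m2.png',np.hstack([cv2.resize(w,(400,400)),cv2.resize(d,(400,400))]))
E
```

```text
2.2833 [0.57079972 0.16601544 0.32644369] [-1.03836337e-03  3.09518886e-03  9.99994557e-01 -4.76665234e-04] [-0.64634977 -0.07608767 -1.12387406]
```

View pics/m2.png

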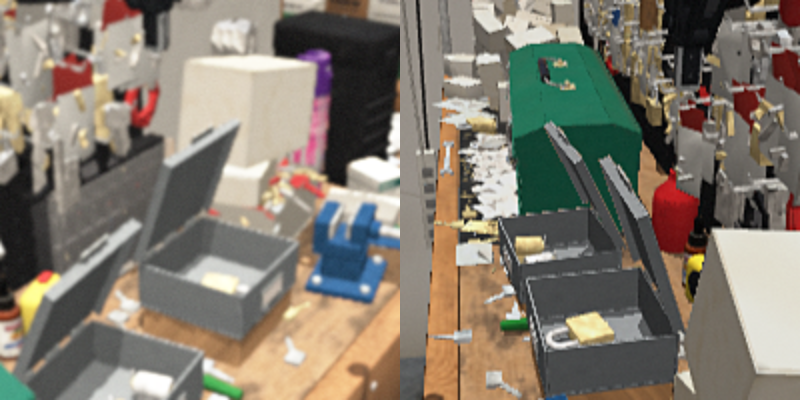

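The gripper (tip at (690,80) in the right half) stands behind the padlock lid with free space below. I descend slowly.

{"method": "drive_tool", "body": {"dr": [[0,0,0],[0,0,0],[0,0,0],[0,0,0],[0,0,0]], "delta_pos": [[0,0,0.015],[0,0,0.035],[0,0,0.055],[0,0,0.075],[0,0,0.09]], "jaw": [0,0,0,0,0]}}

```text
time_s: 2.8
position: [0.5685, 0.1667, 0.237]
ee_rot: [-0.001, 0.002, 1.0, -0.0]
wrist_force: [0.7, -0.4, 1.1]
width: -0.001
finger_force: 0.0
```

{"method": "drive_tool", "body": {"dr": [[0,0,0],[0,0,0],[0,0,0],[0,0,0],[0,0,0]], "delta_pos": [[0,0,0.01],[0.006,0,0.012],[0.014,0,0.012],[0.022,0,0.012],[0.028,0,0.012]], "jaw": [0,0,0,0,0]}}

```text
time_s: 3.22
position: [0.5404, 0.1668, 0.2264]
ee_rot: [-0.0, 0.002, 1.0, -0.0]
wrist_force: [0.9, -0.8, 0.3]
width: -0.005
finger_force: 0.0
```

{"method": "drive_tool", "body": {"dr": [[0,0,0],[0,0,0],[0,0,0],[0,0,0],[0,0,0]], "delta_pos": [[0.01,0,0.004],[0.02,0,0.007],[0.03,0,0.012],[0.038,0,0.016],[0.047,0,0.023]], "jaw": [0,0,0,0,0]}}

```text
time_s: 3.63
position: [0.4942, 0.1668, 0.2038]
ee_rot: [0.001, 0.002, 1.0, 0.0]
wrist_force: [1.8, -1.4, 1.5]
width: 0.0
finger_force: 1.0
```

{"method": "drive_tool", "body": {"dr": [[0,0,0],[0,0,0],[0,0,0],[0,0,0],[0,0,0]], "delta_pos": [[0.005,0,0.004],[0.01,0,0.009],[0.015,0,0.014],[0.02,0,0.02],[0.025,0,0.026]], "jaw": [0,0,0,0,0]}}

```text
time_s: 4.05
position: [0.4696, 0.1668, 0.177]
ee_rot: [0.0, 0.002, 1.0, 0.0]
wrist_force: [1.9, 0.0, 0.3]
width: -0.01
finger_force: 0.8
```

{"method": "drive_tool", "body": {"dr": [[0,0,0],[0,0,0],[0,0,0],[0,0,0],[0,0,0]], "delta_pos": [[0.003,0,0.006],[0.006,0,0.012],[0.009,0,0.018],[0.011,0,0.024],[0.013,0,0.03]], "jaw": [0,0,0,0,0]}}

```text
time_s: 4.47
position: [0.4566, 0.1669, 0.1467]
ee_rot: [-0.0, 0.002, 1.0, -0.0]
wrist_force: [-0.2, 1.0, 1.6]
width: 0.002
finger_force: 0.7
```

{"method": "drive_tool", "body": {"dr": [[0,0,0],[0,0,0],[0,0,0],[0,0,0],[0,0,0]], "delta_pos": [[0.002,0,0.006],[0.003,0,0.012],[0.004,0,0.018],[0.005,0,0.024],[0.005,0,0.028]], "jaw": [0,0,0,0,0]}}

```text
time_s: 4.88
position: [0.4516, 0.1669, 0.1185]
ee_rot: [-0.0, 0.002, 1.0, -0.0]
wrist_force: [-1.2, 1.0, 1.4]
width: -0.002
finger_force: 0.6
```

{"method": "drive_tool", "body": {"dr": [[0,0,0],[0,0,0],[0,0,0]], "delta_pos": [[0,0,0.001],[0,0,0.002],[0,0,0.003]], "jaw": [0,0,0]}}

```text
time_s: 5.13
position: [0.4519, 0.1669, 0.1163]
ee_rot: [0.0, 0.002, 1.0, -0.0]
wrist_force: [-0.7, 0.8, 5.6]
width: -0.004
finger_force: 3.0
```

{"method": "drive_tool", "body": {"dr": [[0,0,0],[0,0,0],[0,0,0]], "delta_pos": [[0,0,0.001],[0,0,0.002],[0,0,0.002]], "jaw": [0,0,0]}}

```text
time_s: 5.38
position: [0.4519, 0.1669, 0.1159]
ee_rot: [0.001, 0.002, 1.0, 0.0]
wrist_force: [-9.7, -2.0, 42.5]
width: 0.001
finger_force: 21.3
```

Force is 42 N and the tip has stopped, so the lid is on its stop. I lift off and look.

{"method": "drive_tool", "body": {"dr": [[0,0,0],[0,0,0],[0,0,0],[0,0,0],[0,0,0]], "delta_pos": [[0,0,-0.01],[0,0,-0.03],[0,0,-0.06],[0,0,-0.09],[0,0,-0.12]], "jaw": [0,0,0,0,0]}}

```text
time_s: 5.8
position: [0.4516, 0.1668, 0.2359]
ee_rot: [0.0, 0.002, 1.0, -0.0]
wrist_force: [0.7, 0.3, -1.0]
width: -0.003
finger_force: 0.0
```

{"method": "drive_tool", "body": {"dr": [[0,0,0],[0,0,0],[0,0,0],[0,0,0],[0,0,0]], "delta_pos": [[0,0,-0.03],[0,0,-0.06],[0,0,-0.08],[0,0,-0.08],[0,0,-0.08]], "jaw": [0,0,0,0,0]}}

```text
time_s: 6.22
position: [0.452, 0.1669, 0.315]
ee_rot: [0.001, 0.002, 1.0, 0.0]
wrist_force: [0.8, -0.1, -1.3]
width: 0.002
finger_force: 0.0
```

```bash
python3 - <<'E'
from station import r
import cv2,numpy as np
s=r.sense();print(s['time_s'],s['position'],s['wrist_force'])
w=r.snapshot('scene')['pixels'][110:310,240:400];d=r.snapshot('side')['pixels'][120:280,260:388]
cv2.imwrite('pics/m3.png',np.hstack([cv2.resize(w,(400,500)),cv2.resize(d,(400,500))]))
E
```

```text
6.2167 [0.45203722 0.16693762 0.31504722] [ 0.75665085 -0.12989414 -1.31336306]
```

View pics/m3.png

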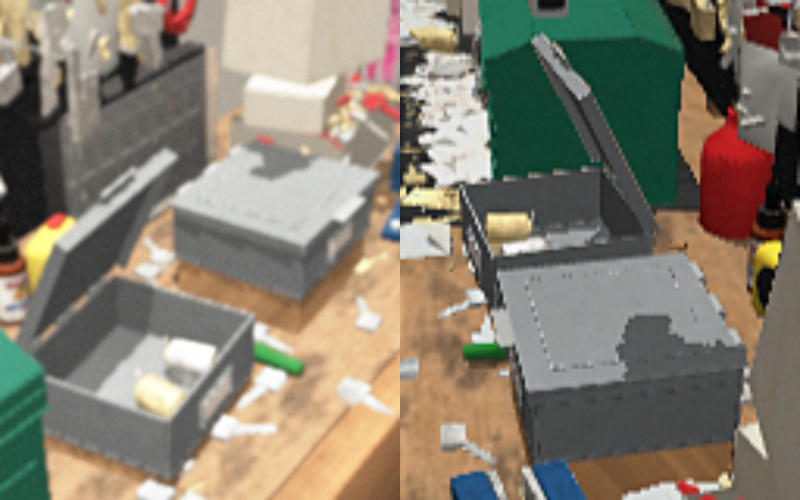

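The padlock box's lid is flat shut (crop (275,195) left, (620,320) right), and the other lid is where it was. The arm is clear.

```bash
python3 -c "
from station import r
print(r.sign_off())"
```

```text
the job is handed in; nothing more can be done
None
```

The padlock box's lid was pushed gently shut and looks flat in both views, the other box's lid still stands open as it was, and the job is handed in at about 6 s with the arm clear; the result was not reported back.

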